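# Bayonet battery cap held half-turned for a trial contact

### The job

For a trial contact, take the bayonet cap by its wing, pass its two lugs through the slots of the blue battery pack's collar, press it fully down against the cell's spring and, keeping it down, turn it clockwise half of its quarter turn (45 degrees, wing at the single brass pips). Do not turn it on to the lock, where it would click in: finish while still gripping it and holding it fully down at the half-turn. Leave the valve, coil former and transformer where they stand.

Things in the scene. Friction and masses are not known exactly. Their poses are not given: they have to be found in the camera images.
- cap: Loose black plastic bayonet cap, 48 mm tall, 40-85 g, upright on the bench. Origin: centre of its underside, z up. Spigot 38 mm diameter, 15 mm long, foot tapered. Two lugs at its foot along cap +x and -x: to 25 mm from the axis, 9 mm wide, 5 mm high. Flange 54 mm diameter at height 15-20 mm. A half turn about z makes no difference.
- wing (a point): Centre of the wing grip on top of the cap, 34 mm above the cap's underside; axes as the cap. The wing is an upright bar 48 mm long along x (in line with the lugs), 14 mm thick along y, 28 mm high (20 to 48 mm above the underside). Pinch it from above across its 14 mm.
- pack: Blue plastic battery pack screwed to the bench; place and yaw vary. Origin: on the bench, on the axis of the round collar, z up. Body x -44 to 44, y -44 to 112 mm, 78 mm high; two binding posts 20 mm tall on it at x +-22, y 90. Collar above the origin: 68 mm outside diameter, top at 96 mm. With the cap fully down its flange lies on the collar and its underside is 81 mm above the bench.
- collar (a point): Centre of the collar's mouth, level with its top (96 mm); axes as the pack. Bore 42 mm diameter; entry slots at +x and -x, 14 mm wide, out to 28 mm from the axis. Under a 6 mm ledge the lugs turn, only clockwise from above, 90 degrees to an end stop: there (wing along y) a notch in the ledge's underside lets them spring up 3 mm and lock. Fully down, lug tops are 4 mm below the ledge.
- half (a point): Single brass pip on the collar's top, 31 mm from the axis, 45 degrees clockwise (from above) of the +x slot: the half-turn mark the wing's end shall point at. Its twin is opposite, 45 degrees clockwise of the -x slot. Pairs of pips at pack -y and +y mark the lock. Axes as the pack.
- cell (a joint): Travel (m) of the upright D cell on its spring in the well under the collar: 0 free, growing as it is pressed down. Free, its top button is 91 mm above the bench. 0.010 with the cap fully down, 0.006 when the cap is turned and let go (the spring lifts it against the ledge). Spring: about 2 N at 0, 9 N at 0.010.
- valve: Bystander: glass valve upright in a white ceramic socket, 44 mm diameter at the foot, 82 mm tall, loose on the bench. Origin: centre of its underside.
- former: Bystander: bare steel coil former (spool), 42 mm diameter, 46 mm tall, standing loose on the bench. Origin: centre of its underside.
- transformer: Bystander: beige bakelite transformer with a laminated steel core on a foot plate, 86 x 58 x 58 mm, on the dropped flap (10 mm thick) of the wooden storage box at the right. Origin: centre of its underside.

How it is judged:
On the way, in this order (a step that is already met when the one before it is completed fails the run):
1. the cap is lifted clear of the bench in the gripper (height (world z) of cap above 0.05 m and contact force between the fingers and cap above 1 N), for 0.1 s.
2. the cap's lugs are in the slots of the collar, the cap upright and on its axis (z of cap in the frame of pack below 0.09 m and horizontal distance between cap and collar below 0.005 m and angle between the x axis of cap and the x axis of pack, either way round below 0.3 rad), for 0.05 s.
At the end, for the whole second after the job is handed in: Cap on the collar's axis (4 mm, 0.08 rad), within 2 mm of fully down (cell pressed over 8 mm; let go it is 6), turned 45 degrees +-10 from the slots, at rest, fingers still gripping it with over 2 N; valve and coil former upright (z of cap in the frame of pack below 0.083 m and horizontal distance between cap and collar below 0.004 m and angle between cap's own z axis and vertical below 0.08 rad and angle between the x axis of cap and the x axis of pack, either way round between 0.61 and 0.96 rad and value of joint cell above 0.008 m and contact force between the fingers and cap above 2 N and angular speed of cap below 0.1 rad/s and angle between each of valve, former's own z axis and vertical below 0.1 rad); the arm keeps its last pose, push and grip.
It fails at once if the cap is turned on to the lock (more than 69 degrees in the collar) (z of cap in the frame of pack below 0.09 m and horizontal distance between cap and collar below 0.008 m and angle between the x axis of cap and the x axis of pack, either way round above 1.2 rad).
It fails at once if the valve, the coil former or the transformer is shifted by more than 15 mm (distance of any of valve, former, transformer from where it was at the start of the episode above 0.015 m).
It also fails if it takes over 51 s, if anything falls off the work surface, if the arm or the gripper's body presses on something with over 40 N, if the wrist force passes 120 N, or if a joint passes its speed limit or range.

### The arm

A 6-joint arm with a two-finger parallel gripper is mounted at the origin on the work surface. World frame = base frame: x ahead of the robot, y to its left, z up, the work surface at z = 0. Lengths are in m, angles in rad, forces in N, time in s.
With the tool pointing down it reaches from about 0.25 to 0.725 m from the base axis. Payload 4 kg.
Tool frame: the origin (TCP) lies at the very end of the fingers, on their centre line; the grasp point (between the pads) lies 19 mm behind it; x points along the fingers, z is the direction in which the jaws open and shut, and the axes are right-handed (so a half turn about x gives the same grasp; the last joint's range is limited). The gripper opens to 85 mm and grips with 20 to 120 N. Pads are 22 mm wide; open, the fingers measure 114 mm over their backs; the gripper's body (76 mm by 85 mm) begins 54 mm behind the grasp point. The pads swing forward as they close: fully open they stand 13 mm farther back than shut.
Start: joints at [-1.279, 0.241, 0.005, 1.335, 0, 1.571], TCP at [0.144, -0.479, 0.231] pointing down, gripper open.
Joint ranges: [-2.72, 2.72], [-1.05, 1.87], [-1.09, 1.28], [-1.99, 2.15], [-1.42, 1.44], [-3.14, 3.14]. Speed limits (rad/s): [2.79, 2.79, 3.14, 3.14, 3.14, 3.14].

### API

Orientations are given as a unit quaternion [x, y, z, w].
In Python, from workcell import bot gives the robot as it stands.
- The arm moves only by the tool apply_moves, never from a script. Its argument "targets" is one flat list of numbers, 7 for each row, row after row: the shift along the tool's x, y, z in units of 25 cm (1.0 is 25 cm), then the turn, a rotation vector about the tool's x, y, z in units of 0.5 rad (1.0 is 0.5 rad), then the opening, from 0 (shut) to 1 (fully open). In form: [tx, ty, tz, wx, wy, wz, claw, tx, ty, tz, wx, wy, wz, claw, ...]. A call has 1 to 12 rows; each row is the pose to reach, as a shift and turn from the pose commanded when the call began, along the tool's axes at that moment; what a row does not reach only later rows make up. A row lasts 1/12 s, in which the tool goes at most 41.7 mm and 7.16 degrees, less where a joint would pass 70% of its speed; a pose out of reach is approached as far as the arm can. A call with a number of a shift or a turn outside -1 to 1 is refused whole. A call with a gripper value outside its range is refused whole. The fingers move at their own pace and stop on an object; the grip force is fixed at half the most. Time passes only in rows, so rows that repeat a pose let the fingers close. It gives the time, the measured TCP pose, the force and the opening at its end, in the units of the state.
- bot.get_obs(): the state, without advancing time (a new reading comes with each control period).
- bot.camera(name): name is "scene" or "top" or "wrist"; returns (picture, depth): 400x640x3 uint8, red, green, blue; 400x640 float32, m along the optical axis (not along the pixel's ray), 0 where there is no reading.
- bot.camera_params(name): a dict with "fx", "fy", "cx", "cy" (pixels), "dist" ([k1, k2, p1, p2, k3] as OpenCV has them; the pictures are not rectified), "T" (4x4, takes a point from camera to world coordinates); the wrist camera has in their place "tool_from_camera" (4x4, takes a point from camera to tool coordinates, whose origin is the TCP and whose axes are the tool frame's). Camera axes: x right, y up, looking along -z (the intrinsics and any distortion apply to the point x, -y, -z); pixel columns grow to the right and rows downward; lengths in m; the calibration is good to about 2 mm. A picture is of the moment at which its call begins: read the wrist's pose just before it. camera_params takes no time and is no camera call.
- bot.job_done(): hands the job in, once; it reports no verdict.
The state is a dict: "clock": time; "joint_pos": joint angles; "joint_vel": joint speeds; "tau": joint torques, N m; "eef_pos": TCP position; "tool_rot": TCP orientation; "ft_force": force on the tool from outside, world axes, zero at the start; "ft_torque": the same for the moment, N m; "grip_width": finger opening in m.
Only numpy, scipy, OpenCV 4.12 (cv2) and the standard library are available. Lean on these libraries where they do the work, as an engineer would, in place of code of your own. Each camera call takes 0.05 s, during which the arm holds its last target.

## Working session

There is one attempt and no reset: what is moved stays moved. The work goes in short steps, Python scripts to look and compute and a tool call to move; the robot and the scene stay as the last step left them, time stands still between calls to the robot, and variables do not carry over. Pictures are saved under pics/ and viewed, and the job is handed in when it is done.

Besides the shell and the picture viewer there is one more tool, called after "Request:" as name(argument=value, ...) on one line, values as JSON. apply_moves: Moves the arm, as the interface text tells. Its arguments: {"type":"object","properties":{"targets":{"type":"array"}},"required":["targets"]}

```bash
ls; mkdir -p pics
python3 - <<'E'
from workcell import bot
import cv2
o=bot.get_obs(); print(o)
for n in ("scene","top"):
    im,d=bot.camera(n); cv2.imwrite(f"pics/{n}0.png",im[:,:,::-1]); 
    import numpy as np; np.savez(f"{n}0.npz",im=im,d=d)
    print(n,{k:(v.tolist() if hasattr(v,'tolist') else v) for k,v in bot.camera_params(n).items()})
E
```

```text
pics
{'clock': 0.0, 'joint_pos': array([-1.27901596e+00,  2.41396813e-01,  3.77855264e-03,  1.33518158e+00,
       -2.77400026e-05,  1.57075448e+00]), 'joint_vel': array([-0.00095265,  0.00217774, -0.00124123,  0.00058355, -0.00102142,
       -0.00103229]), 'tau': array([ 1.28846234e-03, -3.72323406e+01,  2.52402985e+01,  1.69031799e-02,
        2.06287150e-04, -2.19582454e-06]), 'eef_pos': array([ 0.14364875, -0.4782961 ,  0.23044174]), 'tool_rot': array([ 0.42240463,  0.56795782, -0.42157486,  0.56680938]), 'ft_force': array([-0.64729512, -0.28989661, -0.33828093]), 'ft_torque': array([-0.01450459,  0.01947247, -0.02869624]), 'grip_width': 0.08548058861884231}
scene {'fx': 372.96775294125786, 'fy': 372.96775294125786, 'cx': 321.96937129973145, 'cy': 204.19055988709317, 'dist': [-0.0396804927743875, 0.0, 0.0, 0.0, 0.0], 'T': [[0.4065992861249632, -0.5505725086571305, 0.7290726529185305, 1.164556797438648], [0.9133843319722713, 0.2625737799935465, -0.31110138567269063, -0.34601956504429443], [-0.020151492010218788, 0.7924171393722464, 0.6096466145225998, 0.5986381366001986], [0.0, 0.0, 0.0, 1.0]]}
top {'fx': 369.1989525298798, 'fy': 369.1989525298798, 'cx': 318.5572244399631, 'cy': 198.73133679443038, 'dist': [-0.013470507469825914, 0.0, 0.0, 0.0, 0.0], 'T': [[0.006715413416021618, 0.9881573473026026, -0.1532969673363943, 0.43564100526399124], [-0.9999143432587747, 0.00835787685590262, 0.0100723403355383, -0.08769541827163681], [0.011234294282475438, 0.15321619648831253, 0.9881288315627823, 0.8582175618391414], [0.0, 0.0, 0.0, 1.0]]}
```

View pics/scene0.png

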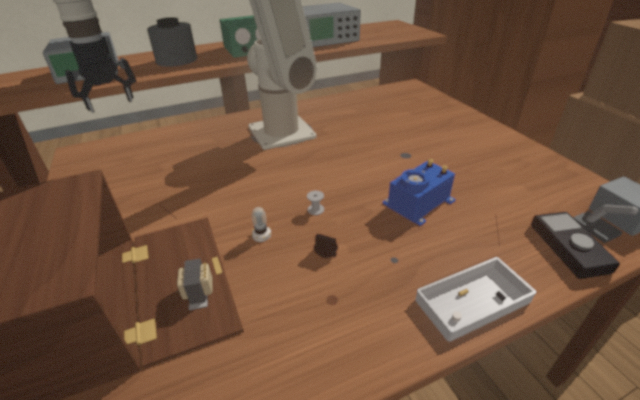

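View pics/top0.png

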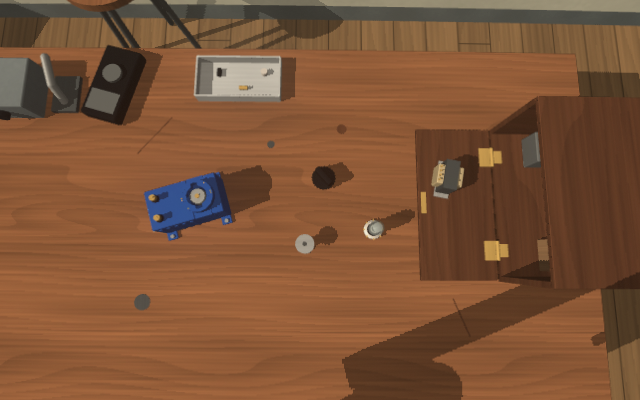

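The top view shows the pack collar near (198,196), posts at (153,198) and (157,217), cap at (323,178), former at (304,244), valve at (373,229) and transformer at (447,178). Next I'll enlarge and measure.

```bash
cat > h.py <<'E'
import numpy as np, cv2
from scipy.spatial.transform import Rotation as R
from workcell import bot
def ray(p,T,u,v):
    K=np.array([[p['fx'],0,p['cx']],[0,p['fy'],p['cy']],[0,0,1]])
    q=cv2.undistortPoints(np.array([[[u,v]]],float),K,np.array(p['dist'])).ravel()
    return T[:3,3],T[:3,:3]@np.array([q[0],-q[1],-1.])
def onz(p,T,u,v,z):
    o,d=ray(p,T,u,v); return o+d*(z-o[2])/d[2]
def atd(p,T,u,v,D):
    o,d=ray(p,T,u,v); return o+d*D
E
python3 - <<'E'
from h import *
for n in("scene","top"):
    f=np.load(n+"0.npz"); p=bot.camera_params(n);T=np.array(p['T'])
    im,d=f['im'],f['d']
    if n=="top":
        for nm,u,v,z in[("collar",198,196,.096),("post1",153,198,.098),("post2",157,217,.098),("cap",323,178,.048),("former",304,244,.046),("valve",373,229,.082),("tr",447,178,.07)]:
            print(nm,onz(p,T,u,v,z).round(4),atd(p,T,u,v,d[v,u]).round(4))
        c=im[140:270,130:400]; cv2.imwrite("pics/topz.png",cv2.resize(c,None,fx=2.9,fy=2.9,interpolation=cv2.INTER_CUBIC)[:,:,::-1])
    else:
        c=im[150:280,230:480]; cv2.imwrite("pics/scenez.png",cv2.resize(c,None,fx=3.2,fy=3.2,interpolation=cv2.INTER_CUBIC)[:,:,::-1])
p=bot.camera_params("wrist");print(p)
E
```

```text
collar [0.5575 0.1562 0.096 ] [0.5583 0.1577 0.0912]
post1 [0.5522 0.2489 0.098 ] [0.5524 0.2495 0.0967]
post2 [0.5126 0.2376 0.098 ] [0.5128 0.2382 0.0966]
cap [ 0.6084 -0.1056  0.048 ] [ 0.609  -0.1057  0.0454]
former [ 0.4613 -0.0648  0.046 ] [ 0.4614 -0.0648  0.0448]
valve [ 0.4925 -0.2107  0.082 ] [ 0.4929 -0.2114  0.0776]
tr [ 0.6063 -0.377   0.07  ] [ 0.6064 -0.3772  0.0695]
{'fx': 298.5369006629052, 'fy': 298.5369006629052, 'cx': 316.9861998750936, 'cy': 206.62895756323158, 'dist': array([-0.04611835,  0.        ,  0.        ,  0.        ,  0.        ]), 'tool_from_camera': array([[-3.40357219e-04,  2.80149647e-01, -9.59956280e-01,
        -1.41285898e-01],
       [-5.05119912e-04,  9.59956165e-01,  2.80149792e-01,
         7.18863979e-02],
       [ 9.99999815e-01,  5.80244036e-04, -1.85218846e-04,
        -9.64582420e-05],
       [ 0.00000000e+00,  0.00000000e+00,  0.00000000e+00,
         1.00000000e+00]])}
```

View pics/topz.png

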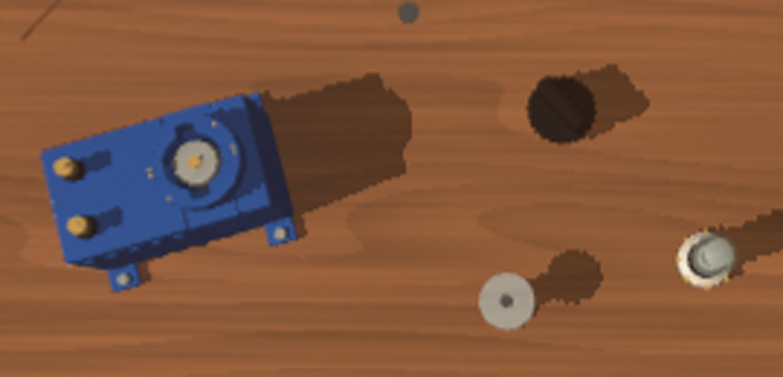

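View pics/scenez.png

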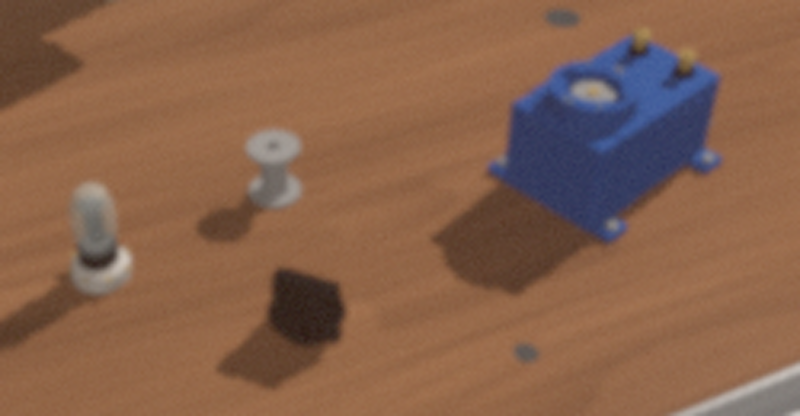

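```bash
cat >> h.py <<'E'
import json,os
def down(psi):
    # tool x down, tool z horizontal at world angle psi
    x=np.array([0,0,-1.]); z=np.array([np.cos(psi),np.sin(psi),0]); return R.from_matrix(np.c_[x,np.cross(z,x),z])
def psi_of(q): z=R.from_quat(q).as_matrix()[:,2]; return np.degrees(np.arctan2(z[1],z[0]))
def rel(p0,r0,p1,r1):
    return np.r_[r0.inv().apply(np.array(p1)-p0)/.25,(r0.inv()*r1).as_rotvec()/.5]
E
python3 - <<'E'
from h import *
o=bot.get_obs(); print(psi_of(o['tool_rot']), np.degrees(o['joint_pos'][0]),o['clock'])
print(R.from_quat(o['tool_rot']).as_matrix().round(3))
p0=o['eef_pos'];r0=R.from_quat(o['tool_rot'])
ps=np.radians(psi_of(o['tool_rot']))
print(rel(p0,r0,[.60,-.12,.20],down(ps)).round(3), rel(p0,r0,[.60,-.12,.20],down(ps+np.radians(40))).round(3))
E
```

```text
-73.28273659220616 -73.28232944878428 0.1
[[-0.001  0.958  0.288]
 [ 0.002  0.288 -0.958]
 [-1.    -0.    -0.002]]
[ 0.124  2.16  -0.847  0.    -0.004  0.   ] [ 1.240e-01  2.160e+00 -8.470e-01 -1.396e+00 -4.000e-03 -1.000e-03]
```

Request:
apply_moves(targets=[0, 1, -0.4, 0, 0, 0, 1, 0, 1, -0.4, 0, 0, 0, 1, 0, 1, -0.4, 0, 0, 0, 1, 0, 1, -0.4, 0, 0, 0, 1, 0, 1, -0.4, 0, 0, 0, 1, 0, 1, -0.4, 0, 0, 0, 1, 0, 1, -0.4, 0, 0, 0, 1, 0, 1, -0.4, 0, 0, 0, 1])

```text
clock: 0.77
eef_pos: [0.3571, -0.3084, 0.2308]
tool_rot: [0.421, 0.569, -0.42, 0.568]
ft_force: [-0.8, -0.2, -0.3]
grip_width: 0.0855
```

Request:
apply_moves(targets=[0.1, 1, -0.45, -0.9, 0, 0, 1, 0.1, 1, -0.45, -0.9, 0, 0, 1, 0.1, 1, -0.45, -0.9, 0, 0, 1, 0.1, 1, -0.45, -0.9, 0, 0, 1, 0.1, 1, -0.45, -0.9, 0, 0, 1, 0.1, 1, -0.45, -0.9, 0, 0, 1, 0.1, 1, -0.45, -0.9, 0, 0, 1, 0.1, 1, -0.45, -0.9, 0, 0, 1, 0.1, 1, -0.45, -0.9, 0, 0, 1])

```text
clock: 1.52
eef_pos: [0.5615, -0.131, 0.205]
tool_rot: [0.284, 0.648, -0.285, 0.647]
ft_force: [-0.2, -0.7, -0.9]
grip_width: 0.0854
```

Run:
```python
from h import *
o=bot.get_obs(); print(o['joint_pos'].round(3),psi_of(o['tool_rot']),o['eef_pos'])
im,d=bot.camera("wrist"); np.savez("w1.npz",im=im,d=d,p=o['eef_pos'],q=o['tool_rot']); cv2.imwrite("pics/w1.png",im[:,:,::-1])
```

```text
[-2.290e-01  4.070e-01  1.710e-01  1.337e+00 -1.000e-03  2.169e+00] -47.38736429645817 [ 0.5615423  -0.13104217  0.20503126]
```

View pics/w1.png

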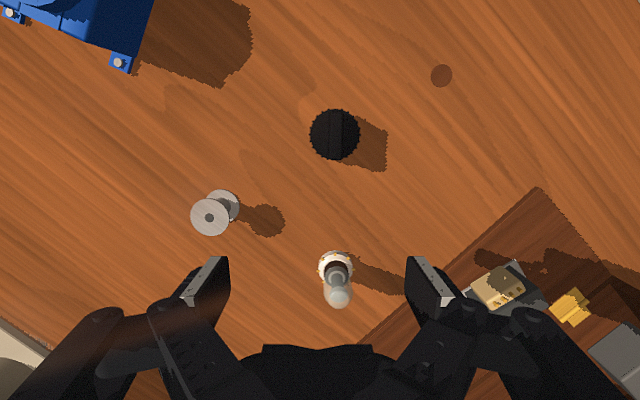

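Run:
```python
from h import *
f=np.load("w1.npz"); im=f['im']
c=cv2.resize(im[95:175,290:390],None,fx=7,fy=7,interpolation=cv2.INTER_CUBIC)
cv2.imwrite("pics/w1z.png",np.clip(c.astype(float)*3,0,255).astype(np.uint8)[:,:,::-1])
```

```text
(no output)
```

View pics/w1z.png

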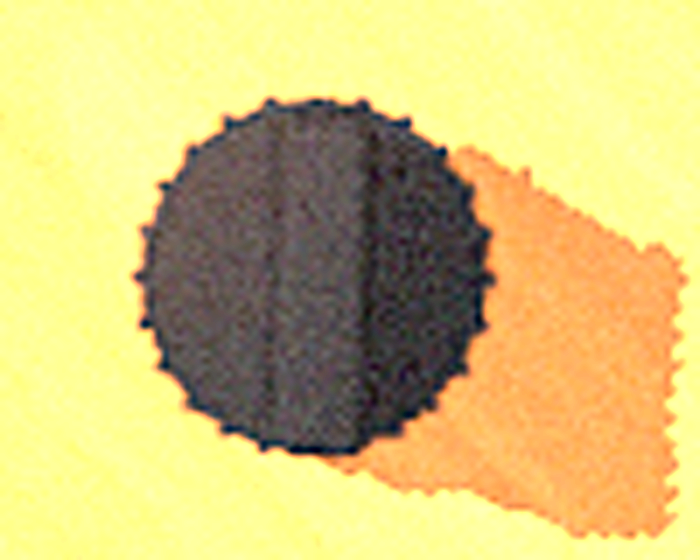

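The wing is nearly vertical in the crop, with its top from about (275,110) to (370,450). I'll use depth to measure it, and do the same for the collar in the other views.

```bash
cat >> h.py <<'E'
def cloud(p,T,d):
    h,w=d.shape; K=np.array([[p['fx'],0,p['cx']],[0,p['fy'],p['cy']],[0,0,1]])
    uv=np.stack(np.meshgrid(np.arange(w),np.arange(h)),-1).reshape(-1,1,2).astype(float)
    q=cv2.undistortPoints(uv,K,np.array(p['dist'])).reshape(-1,2)
    P=np.c_[q[:,0],-q[:,1],-np.ones(len(q))]*d.reshape(-1,1)
    return (P@T[:3,:3].T+T[:3,3]).reshape(h,w,3)
def wristT(pos,q,p):
    T=np.eye(4);T[:3,:3]=R.from_quat(q).as_matrix();T[:3,3]=pos;return T@np.array(p['tool_from_camera'])
E
python3 - <<'E'
from h import *
f=np.load("w1.npz"); p=bot.camera_params("wrist");T=wristT(f['p'],f['q'],p)
X=cloud(p,T,f['d']); S=X[100:165,300:370].reshape(-1,3)
S=S[np.hypot(S[:,0]-.608,S[:,1]+.106)<.06]
print(np.histogram(S[:,2],bins=np.arange(-.01,.06,.004)))
W=S[S[:,2]>.042]; r=cv2.minAreaRect((W[:,:2]*1000).astype(np.float32)); print(len(W),W.mean(0),r)
c=cv2.boxPoints(r)/1000; e=[c[1]-c[0],c[2]-c[1]]; e=max(e,key=np.linalg.norm); print("wing dir",np.degrees(np.arctan2(e[1],e[0]))%180)
F=S[(S[:,2]>.012)];print(cv2.minEnclosingCircle((F[:,:2]*1000).astype(np.float32)), np.median(W[:,2]))
# bench check & flat
B=X[60:90,280:400].reshape(-1,3);print("bench z",np.median(B[:,2]))
E
```

```text
(array([   0,  432, 2092,    0,    0,    1,  280, 1011,    1,    6,    9,
          8,    8,  234,  447,    0,    0]), array([-0.01 , -0.006, -0.002,  0.002,  0.006,  0.01 ,  0.014,  0.018,
        0.022,  0.026,  0.03 ,  0.034,  0.038,  0.042,  0.046,  0.05 ,
        0.054,  0.058]))
699 [ 0.61569708 -0.10511724  0.05396763] ((612.011474609375, -102.24947357177734), (46.3294677734375, 24.986225128173828), 42.84774398803711)
wing dir 42.847736
((615.2028198242188, -106.32673645019531), 27.940908432006836) 0.046387271068979885
bench z -0.0012913406648884795
```

Run:
```python
from h import *
f=np.load("w1.npz"); p=bot.camera_params("wrist");T=wristT(f['p'],f['q'],p)
X=cloud(p,T,f['d']); S=X[100:165,300:370].reshape(-1,3)
W=S[(S[:,2]>.043)&(S[:,2]<.05)]; r=cv2.minAreaRect((W[:,:2]*1000).astype(np.float32)); print(len(W),W.mean(0),r)
F=S[(S[:,2]>.012)&(S[:,2]<.024)];print(cv2.minEnclosingCircle((F[:,:2]*1000).astype(np.float32)))
f=np.load("top0.npz"); p=bot.camera_params("top");X=cloud(p,np.array(p['T']),f['d'])
S=X[150:205,295:350].reshape(-1,3)
W=S[(S[:,2]>.040)&(S[:,2]<.05)];r=cv2.minAreaRect((W[:,:2]*1000).astype(np.float32)); print(len(W),W.mean(0),r)
```

```text
675 [ 0.61577739 -0.10568581  0.04627634] ((615.5735473632812, -106.07636260986328), (46.445281982421875, 13.954450607299805), 41.90984344482422)
((615.2028198242188, -106.32673645019531), 27.940908432006836)
125 [ 0.61523532 -0.10698121  0.0473547 ] ((615.9400634765625, -106.95264434814453), (46.897579193115234, 14.053308486938477), 41.921390533447266)
```

Request:
apply_moves(targets=[0, 0.227, 0.073, -1, 0, 0, 1, 0, 0.227, 0.073, -1, 0, 0, 1, 0, 0.227, 0.073, -1, 0, 0, 1, 0, 0.227, 0.073, -1, 0, 0, 1, 0, 0.227, 0.073, -1, 0, 0, 1])

```text
clock: 1.98
eef_pos: [0.6148, -0.1083, 0.2063]
tool_rot: [0.116, 0.698, -0.116, 0.697]
ft_force: [0.2, -0.1, -0.5]
grip_width: 0.0856
```

Request:
apply_moves(targets=[0, 0, 0, -1, 0, 0, 1, 0, 0, 0, -1, 0, 0, 1, 0, 0, 0, -1, 0, 0, 1, 0, 0, 0, -1, 0, 0, 1, 0, 0, 0, -1, 0, 0, 1])

```text
clock: 2.4
eef_pos: [0.6147, -0.1083, 0.2067]
tool_rot: [-0.059, 0.705, 0.059, 0.705]
ft_force: [-0.0, 0.6, 0.2]
grip_width: 0.0852
```

Request:
apply_moves(targets=[0, 0, 0, -1, 0, 0, 1, 0, 0, 0, -1, 0, 0, 1, 0, 0, 0, -1, 0, 0, 1, 0, 0, 0, -1, 0, 0, 1, 0, 0, 0, -1, 0, 0, 1])

```text
clock: 2.82
eef_pos: [0.6151, -0.1077, 0.2066]
tool_rot: [-0.231, 0.668, 0.231, 0.668]
ft_force: [-0.9, -1.1, -0.4]
grip_width: 0.0853
```

Request:
apply_moves(targets=[0, 0, 0, -1, 0, 0, 1, 0, 0, 0, -1, 0, 0, 1, 0, 0, 0, -1, 0, 0, 1, 0, 0, 0, -1, 0, 0, 1, 0, 0, 0, -1, 0, 0, 1])

```text
clock: 3.23
eef_pos: [0.6153, -0.1074, 0.2065]
tool_rot: [-0.389, 0.59, 0.389, 0.59]
ft_force: [0.0, 1.0, 0.3]
grip_width: 0.0853
```

Request:
apply_moves(targets=[0, 0, 0, -1, 0, 0, 1, 0, 0, 0, -1, 0, 0, 1, 0, 0, 0, -1, 0, 0, 1, 0, 0, 0, -1, 0, 0, 1, 0, 0, 0, -1, 0, 0, 1])

```text
clock: 3.65
eef_pos: [0.6154, -0.1071, 0.2065]
tool_rot: [0.523, -0.476, -0.523, -0.476]
ft_force: [0.0, 0.2, -0.4]
grip_width: 0.0853
```

Request:
apply_moves(targets=[0, 0, 0, -1, 0, 0, 1, 0, 0, 0, -1, 0, 0, 1, 0, 0, 0, -1, 0, 0, 1, 0, 0, 0, -1, 0, 0, 1, 0, 0, 0, -1, 0, 0, 1])

```text
clock: 4.07
eef_pos: [0.6155, -0.107, 0.2064]
tool_rot: [-0.624, 0.332, 0.624, 0.332]
ft_force: [-0.6, 0.2, 0.3]
grip_width: 0.0856
```

Run:
```python
from h import *
o=bot.get_obs(); print(o['clock'],o['joint_pos'].round(3),psi_of(o['tool_rot']),o['eef_pos'],R.from_quat(o['tool_rot']).as_matrix()[:,0])
p0=o['eef_pos'];r0=R.from_quat(o['tool_rot'])
print(rel(p0,r0,[.6155,-.106,.10],down(np.radians(131.9))).round(4))
```

```text
4.0667 [-0.172  0.504  0.326  1.393 -0.    -0.766] 124.01461751005056 [ 0.61551759 -0.10695193  0.20636967] [-9.00927532e-05 -6.04652048e-05 -9.99999994e-01]
[ 4.255e-01 -2.100e-03  3.200e-03 -2.753e-01  0.000e+00 -2.000e-04]
```

Request:
apply_moves(targets=[0.2, -0.002, 0.003, -0.275, 0, 0, 1, 0.2, -0.002, 0.003, -0.275, 0, 0, 1, 0.2, -0.002, 0.003, -0.275, 0, 0, 1, 0.2, -0.002, 0.003, -0.275, 0, 0, 1])

```text
clock: 4.4
eef_pos: [0.6152, -0.1058, 0.1561]
tool_rot: [-0.645, 0.288, 0.646, 0.288]
ft_force: [-0.5, -0.6, 0.1]
grip_width: 0.0857
```

Run:
```python
from h import *
o=bot.get_obs(); print(psi_of(o['tool_rot']),o['eef_pos'])
im,d=bot.camera("wrist"); np.savez("w2.npz",im=im,d=d,p=o['eef_pos'],q=o['tool_rot']); cv2.imwrite("pics/w2.png",np.clip(im*2.,0,255).astype(np.uint8)[:,:,::-1])
p=bot.camera_params("wrist");T=wristT(o['eef_pos'],o['tool_rot'],p)
X=cloud(p,T,d).reshape(-1,3)
S=X[np.hypot(X[:,0]-.6155,X[:,1]+.106)<.045]
W=S[(S[:,2]>.043)&(S[:,2]<.052)]; r=cv2.minAreaRect((W[:,:2]*1000).astype(np.float32)); print(len(W),W.mean(0),r)
F=S[(S[:,2]>.012)&(S[:,2]<.024)];print(cv2.minEnclosingCircle((F[:,:2]*1000).astype(np.float32)),np.median(F[:,2]))
```

```text
131.90294289272805 [ 0.6151707  -0.10576576  0.15612731]
830 [ 0.61507084 -0.1077692   0.04617534] ((615.7604370117188, -107.36997985839844), (47.72207260131836, 13.514486312866211), 42.16389465332031)
((615.7263793945312, -106.99341583251953), 28.24802017211914) 0.018574083402204705
```

View pics/w2.png

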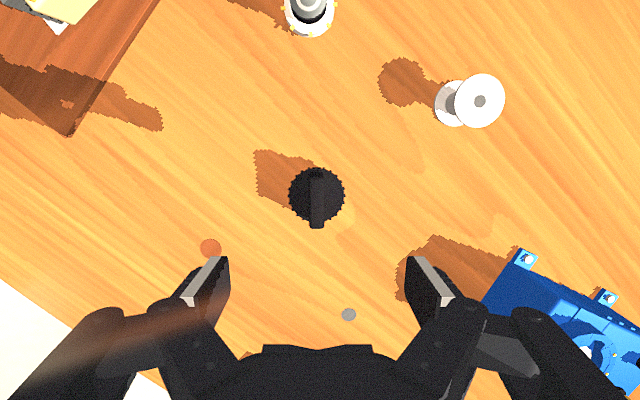

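Request:
apply_moves(targets=[0.13, 0.001, -0.004, 0, 0, 0, 1, 0.26, 0.001, -0.004, 0, 0, 0, 1, 0.38, 0.001, -0.004, 0, 0, 0, 1, 0.47, 0.001, -0.004, 0, 0, 0, 1, 0.52, 0.001, -0.004, 0, 0, 0, 1, 0.533, 0.001, -0.004, 0, 0, 0, 1, 0.533, 0.001, -0.004, 0, 0, 0, 1])

```text
clock: 5.03
eef_pos: [0.6168, -0.1068, 0.0236]
tool_rot: [0.646, -0.287, -0.646, -0.287]
ft_force: [-0.1, -0.2, 0.0]
grip_width: 0.0855
```

Run:
```python
from h import *
o=bot.get_obs(); print(psi_of(o['tool_rot']),o['eef_pos'],o['ft_force'])
im,d=bot.camera("wrist"); cv2.imwrite("pics/w3.png",np.clip(im*2.,0,255).astype(np.uint8)[:,:,::-1])
```

```text
132.14063006258462 [ 0.61683359 -0.10677019  0.02357302] [-0.09586937 -0.15219755  0.0313541 ]
```

View pics/w3.png

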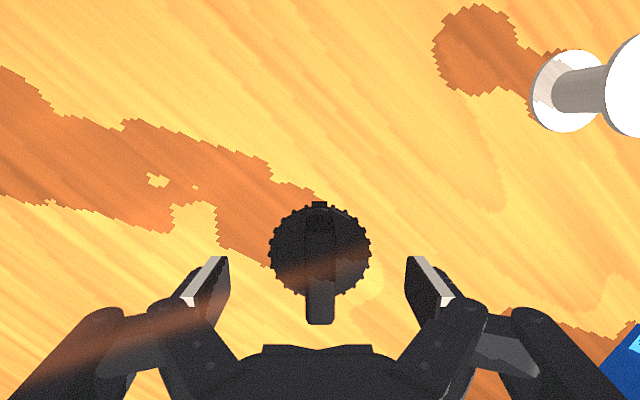

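The cap, at about (320,255), sits centred between the fingertips. I'll close the gripper now.

Request:
apply_moves(targets=[0, 0, 0, 0, 0, 0, 0, 0, 0, 0, 0, 0, 0, 0, 0, 0, 0, 0, 0, 0, 0, 0, 0, 0, 0, 0, 0, 0, 0, 0, 0, 0, 0, 0, 0, 0, 0, 0, 0, 0, 0, 0, 0, 0, 0, 0, 0, 0, 0, 0, 0, 0, 0, 0, 0, 0, 0, 0, 0, 0, 0, 0, 0])

```text
clock: 5.83
eef_pos: [0.6164, -0.1066, 0.0235]
tool_rot: [0.647, -0.286, -0.646, -0.286]
ft_force: [-0.5, 0.7, 3.4]
grip_width: 0.0129
```

Request:
apply_moves(targets=[-0.05, 0, 0, 0, 0, 0, 0, -0.15, 0, 0, 0, 0, 0, 0, -0.27, 0, 0, 0, 0, 0, 0, -0.39, 0, 0, 0, 0, 0, 0, -0.5, 0, 0, 0, 0, 0, 0, -0.58, 0, 0, 0, 0, 0, 0, -0.6, 0, 0, 0, 0, 0, 0, -0.6, 0, 0, 0, 0, 0, 0])

```text
clock: 6.5
eef_pos: [0.6173, -0.1068, 0.1746]
tool_rot: [0.648, -0.286, -0.645, -0.286]
ft_force: [-0.0, -0.7, -0.9]
grip_width: 0.0128
```

Run:
```python
from h import *
o=bot.get_obs(); print(o['clock'],psi_of(o['tool_rot']),o['eef_pos'],o['ft_force'],o['joint_pos'].round(3))
im,d=bot.camera("wrist"); np.savez("w4.npz",im=im,d=d,p=o['eef_pos'],q=o['tool_rot']); cv2.imwrite("pics/w4.png",np.clip(im*2.,0,255).astype(np.uint8)[:,:,::-1])
# pack from top view
f=np.load("top0.npz"); p=bot.camera_params("top");X=cloud(p,np.array(p['T']),f['d'])
h=cv2.cvtColor(f['im'],cv2.COLOR_RGB2HSV)
blue=(h[...,0]>105)&(h[...,0]<130)&(h[...,1]>120)
M=blue&(X[...,2]>.068)&(X[...,2]<.084); P=X[M]; print(np.median(P[:,2]))
r=cv2.minAreaRect((P[:,:2]*1000).astype(np.float32));print("body",r)
C=X[blue&(X[...,2]>.089)&(X[...,2]<.1)];print(len(C),np.median(C[:,2]),cv2.minEnclosingCircle((C[:,:2]*1000).astype(np.float32)))
```

```text
6.5 132.26490389267843 [ 0.61729166 -0.1068417   0.1746496 ] [-0.00329318 -0.70034433 -0.87774402] [-0.171  0.517  0.265  1.315 -0.    -0.909]
0.07839559649692884
body ((548.3196411132812, 192.52987670898438), (88.10025024414062, 153.91647338867188), 17.181262969970703)
499 0.09614807096828448 ((560.3954467773438, 160.789794921875), 35.3292121887207)
```

View pics/w4.png

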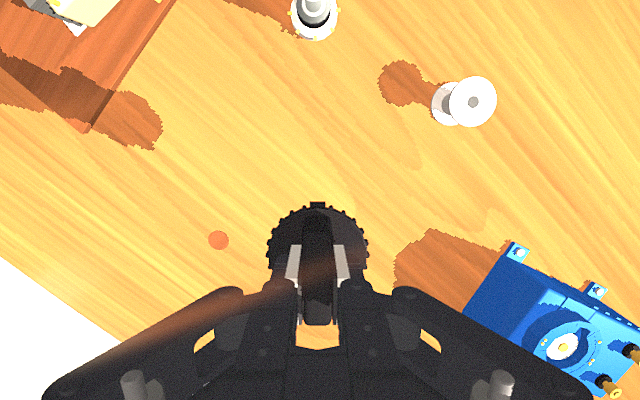

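Request:
apply_moves(targets=[-0.06, -0.03, 0.1, 0.1, 0, 0, 0, -0.06, -0.06, 0.24, 0.22, 0, 0, 0, -0.06, -0.1, 0.4, 0.36, 0, 0, 0, -0.06, -0.14, 0.55, 0.5, 0, 0, 0, -0.06, -0.17, 0.7, 0.63, 0, 0, 0, -0.06, -0.21, 0.84, 0.76, 0, 0, 0, -0.06, -0.23, 0.95, 0.86, 0, 0, 0, -0.06, -0.246, 1, 0.9, 0, 0, 0, -0.06, -0.246, 1, 0.9, 0, 0, 0, -0.06, -0.246, 1, 0.9, 0, 0, 0])

```text
clock: 7.38
eef_pos: [0.4922, 0.12, 0.1861]
tool_rot: [-0.566, 0.424, 0.568, 0.421]
ft_force: [0.5, -0.4, -0.5]
grip_width: 0.0132
```

```bash
cat > col.py <<'E'
import sys
from h import *
n=sys.argv[1]
o=bot.get_obs(); print(o['clock'],psi_of(o['tool_rot']),o['eef_pos'],o['ft_force'],o['joint_pos'].round(3))
im,d=bot.camera("wrist"); np.savez(n+".npz",im=im,d=d,p=o['eef_pos'],q=o['tool_rot']); cv2.imwrite(f"pics/{n}.png",np.clip(im*2.,0,255).astype(np.uint8)[:,:,::-1])
E
python3 col.py w5
```

```text
7.3833 106.62086631877514 [0.49219588 0.1199903  0.18606156] [ 0.48057591 -0.44004757 -0.49750626] [ 0.239  0.281 -0.061  1.233 -0.    -0.051]
```

View pics/w5.png

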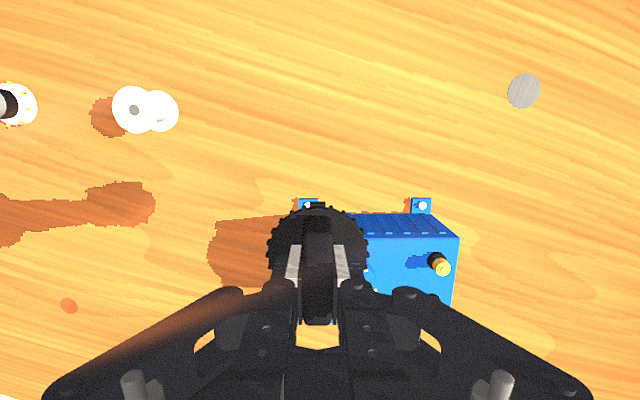

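Request:
apply_moves(targets=[-0.04, -0.07, 0.03, 0, 0, 0, 0, -0.04, -0.2, 0.06, 0, 0, 0, 0, -0.04, -0.34, 0.072, 0, 0, 0, 0, -0.04, -0.48, 0.072, 0, 0, 0, 0, -0.04, -0.57, 0.072, 0, 0, 0, 0, -0.04, -0.597, 0.072, 0, 0, 0, 0, -0.04, -0.597, 0.072, 0, 0, 0, 0, -0.04, -0.597, 0.072, 0, 0, 0, 0])

```text
clock: 8.1
eef_pos: [0.6317, 0.1778, 0.1961]
tool_rot: [-0.566, 0.425, 0.567, 0.423]
ft_force: [-0.1, -0.3, -0.5]
grip_width: 0.0128
```

```bash
python3 col.py w6
```

```text
8.1 106.38569503437022 [0.63171703 0.17780313 0.19614687] [-0.11951841 -0.28534102 -0.48944053] [ 0.274  0.578  0.422  1.418 -0.    -0.012]
```

View pics/w6.png

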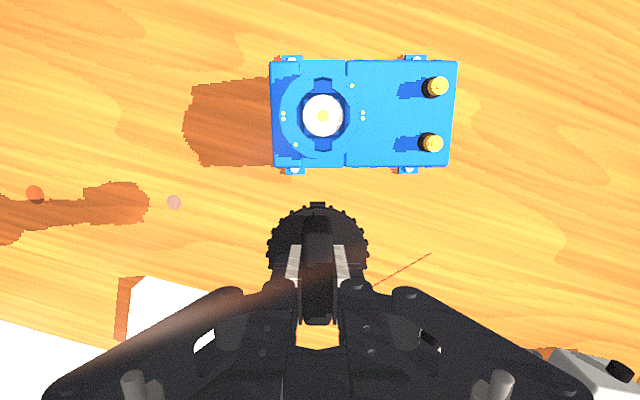

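The pack is clear here: half pips at (295,145) and (352,85), lock pairs at (283,115) and (363,115), slots at (322,85) and (322,145). I'll measure the collar from the pips.

Run:
```python
from h import *
f=np.load("w6.npz"); im=f['im'];p=bot.camera_params("wrist");T=wristT(f['p'],f['q'],p)
X=cloud(p,T,f['d'])
h=cv2.cvtColor(im,cv2.COLOR_RGB2HSV)
blue=(h[...,0]>100)&(h[...,0]<130)&(h[...,1]>120)
nb=(~blue).astype(np.uint8); nb[:55]=0;nb[175:]=0;nb[:,:270]=0;nb[:,460:]=0
n,l,s,c=cv2.connectedComponentsWithStats(nb,connectivity=8)
pts={}
for i in range(1,n):
    if 1<s[i,4]<400: print(s[i,4],c[i].round(1),onz(p,T,*c[i],.096).round(4))
P=X[(blue&(X[...,2]>.068)&(X[...,2]<.084))]
r=cv2.minAreaRect((P[:,:2]*1000).astype(np.float32));print("body",r,np.median(P[:,2]))
C=X[blue&(X[...,2]>.090)&(X[...,2]<.1)];C=C[np.hypot(C[:,0]-.559,C[:,1]-.159)<.045];print(len(C),np.median(C[:,2]),cv2.minEnclosingCircle((C[:,:2]*1000).astype(np.float32)))
cv2.imwrite("pics/w6z.png",np.clip(2.*cv2.resize(im[50:180,260:390],None,fx=4.6,fy=4.6,interpolation=cv2.INTER_CUBIC),0,255).astype(np.uint8)[:,:,::-1])
```

```text
69 [275.   57.6] [0.5294 0.1151 0.096 ]
30 [291.2  58.8] [0.5268 0.127  0.096 ]
27 [416.3  58. ] [0.4995 0.2163 0.096 ]
17 [351.4  85.1] [0.5319 0.1757 0.096 ]
263 [273.4 154. ] [0.5991 0.1317 0.096 ]
18 [282.8 112.9] [0.5662 0.1309 0.096 ]
16 [362.5 112. ] [0.5481 0.19   0.096 ]
16 [283.  118.5] [0.5703 0.1321 0.096 ]
17 [362.2 117.8] [0.5523 0.1912 0.096 ]
395 [429.8 142.2] [0.5545 0.2492 0.096 ]
18 [295.3 143.9] [0.5864 0.1465 0.096 ]
33 [408.7 169.1] [0.5797 0.2406 0.096 ]
39 [294.  169.7] [0.6067 0.1509 0.096 ]
body ((549.1864013671875, 193.31092834472656), (88.34490966796875, 154.92764282226562), 17.09415054321289) 0.07657312593091706
3496 0.09440520284543816 ((558.9798583984375, 160.975830078125), 34.61829376220703)
```

View pics/w6z.png

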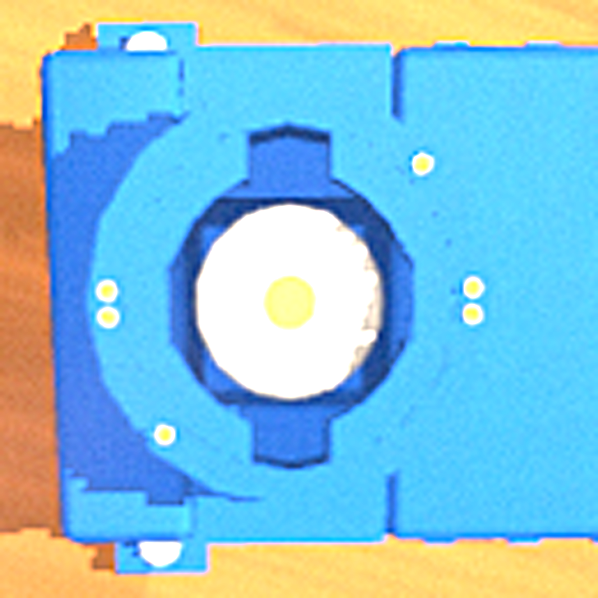

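Run:
```python
from h import *
f=np.load("w6.npz"); p=bot.camera_params("wrist");T=np.array(p['tool_from_camera'])
# tool-frame plane x=0.0035: 
for uv in [(318,205),(318,202.5)]:
    o,d=ray(p,T,*uv); print(uv,(o+d*(0.0035-o[0])/d[0]).round(4))
for uv in [(267,243),(369,243)]:
    o,d=ray(p,T,*uv); print(uv,(o+d*(0.0035-o[0])/d[0]).round(4))
o=bot.get_obs();p0=o['eef_pos'];r0=R.from_quat(o['tool_rot']);print(p0)
print(rel(p0,r0,[.5599,.1613,.150],down(np.radians(106.9))).round(4))
```

```text
(318, 205) [0.0035 0.0291 0.0005]
(318, 202.5) [0.0035 0.0304 0.0005]
(267, 243) [ 0.0035  0.0084 -0.0262]
(369, 243) [0.0035 0.0084 0.0273]
[0.63121382 0.17792116 0.1967823 ]
[ 1.879e-01  2.919e-01  1.680e-02 -1.750e-02 -2.000e-04 -5.000e-03]
```

Request:
apply_moves(targets=[0.02, 0.06, 0.017, -0.02, 0, -0.005, 0, 0.06, 0.14, 0.017, -0.02, 0, -0.005, 0, 0.11, 0.22, 0.017, -0.02, 0, -0.005, 0, 0.16, 0.275, 0.017, -0.02, 0, -0.005, 0, 0.188, 0.291, 0.017, -0.02, 0, -0.005, 0, 0.188, 0.291, 0.017, -0.02, 0, -0.005, 0, 0.188, 0.291, 0.017, -0.02, 0, -0.005, 0, 0.188, 0.291, 0.017, -0.02, 0, -0.005, 0])

```text
clock: 8.82
eef_pos: [0.562, 0.163, 0.1522]
tool_rot: [0.57, -0.419, -0.567, -0.422]
ft_force: [1.2, -0.1, -1.3]
grip_width: 0.0129
```

Run:
```python
from h import *
o=bot.get_obs();p0=o['eef_pos'];r0=R.from_quat(o['tool_rot']);print(o['clock'],p0,psi_of(o['tool_rot']),r0.as_matrix()[:,0].round(4),o['ft_force'],o['ft_torque'])
print(rel(p0,r0,[.5602,.1614,.105],down(np.radians(106.9))).round(4))
im,d=bot.camera("scene");c=im[150:240,360:480]; cv2.imwrite("pics/s2.png",np.clip(1.5*cv2.resize(c,None,fx=6,fy=6,interpolation=cv2.INTER_CUBIC),0,255).astype(np.uint8)[:,:,::-1])
```

```text
8.8167 [0.56200561 0.16299597 0.15217275] 107.04558014619651 [ 0.005   0.0015 -1.    ] [ 1.21624949 -0.08625832 -1.26528803] [0.02102776 0.02823693 0.00508217]
[ 1.886e-01  9.800e-03 -4.000e-03  5.100e-03 -1.000e-04  1.040e-02]
```

View pics/s2.png

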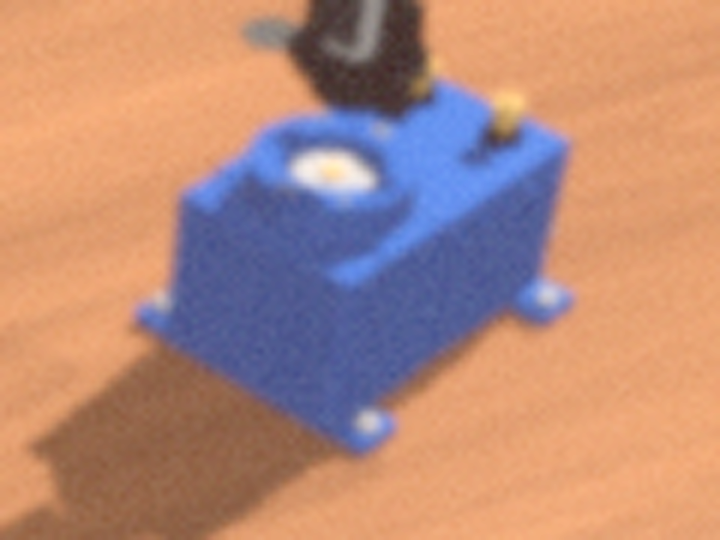

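Request:
apply_moves(targets=[0, 0, 0, 0, 0, 0.01, 0, 0, 0, 0, 0, 0, 0.01, 0, 0, 0, 0, 0, 0, 0.01, 0, 0, 0, 0, 0, 0, 0.01, 0])

```text
clock: 9.2
eef_pos: [0.5609, 0.1629, 0.1511]
tool_rot: [-0.568, 0.421, 0.569, 0.42]
ft_force: [-0.1, 0.1, -1.2]
grip_width: 0.0132
```

```bash
cat > st.py <<'E'
from h import *
import sys
o=bot.get_obs();p0=o['eef_pos'];r0=R.from_quat(o['tool_rot']);print(o['clock'],p0,psi_of(o['tool_rot']),r0.as_matrix()[:,0].round(4),o['ft_force'].round(2),o['ft_torque'].round(3),o['grip_width'],o['joint_vel'].round(3))
t=list(map(float,sys.argv[1:]))
print(rel(p0,r0,t[:3],down(np.radians(t[3]))).round(4))
E
python3 st.py .5602 .1614 .105 106.9
```

```text
9.2 [0.56093904 0.16289894 0.15105819] 107.06075702752581 [-2.2e-03 -7.0e-04 -1.0e+00] [-0.08  0.08 -1.19] [ 0.038 -0.013 -0.054] 0.013221655776074414 [ 0.001 -0.002 -0.008 -0.    -0.001 -0.001]
[ 1.842e-01  4.200e-03 -4.900e-03  5.600e-03 -1.000e-04 -4.700e-03]
```

Request:
apply_moves(targets=[0.03, 0.004, -0.005, 0, 0, -0.004, 0, 0.06, 0.004, -0.005, 0, 0, -0.004, 0, 0.085, 0.004, -0.005, 0, 0, -0.004, 0, 0.105, 0.004, -0.005, 0, 0, -0.004, 0, 0.12, 0.004, -0.005, 0, 0, -0.004, 0, 0.13, 0.004, -0.005, 0, 0, -0.004, 0, 0.135, 0.004, -0.005, 0, 0, -0.004, 0, 0.135, 0.004, -0.005, 0, 0, -0.004, 0])

```text
clock: 9.87
eef_pos: [0.5598, 0.1612, 0.117]
tool_rot: [-0.568, 0.421, 0.569, 0.42]
ft_force: [0.3, 0.3, -1.2]
grip_width: 0.0127
```

```bash
python3 st.py .5602 .1614 .105 106.9; python3 col.py w7
```

```text
9.8667 [0.55981307 0.16124089 0.116968  ] 107.05767013460887 [-1.e-03 -3.e-04 -1.e+00] [ 0.27  0.34 -1.24] [-0.029  0.045 -0.035] 0.012676918624522719 [ 0.001 -0.007  0.011  0.007  0.002  0.   ]
[ 0.0479 -0.0017  0.0002  0.0055 -0.     -0.002 ]
9.8667 107.05767013460887 [0.55981307 0.16124089 0.116968  ] [ 0.26504339  0.33735996 -1.23572737] [ 0.28   0.473  0.037  1.136 -0.    -0.017]
```

View pics/w7.png

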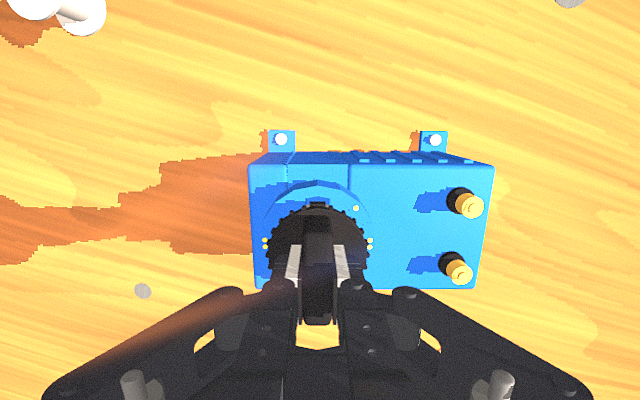

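Request:
apply_moves(targets=[0.01, -0.001, 0, 0, 0, -0.002, 0, 0.02, -0.001, 0, 0, 0, -0.002, 0, 0.03, -0.001, 0, 0, 0, -0.002, 0, 0.035, -0.001, 0, 0, 0, -0.002, 0, 0.035, -0.001, 0, 0, 0, -0.002, 0, 0.035, -0.001, 0, 0, 0, -0.002, 0])

```text
clock: 10.42
eef_pos: [0.5609, 0.1615, 0.1094]
tool_rot: [0.569, -0.42, -0.568, -0.421]
ft_force: [0.0, -0.1, 4.0]
grip_width: 0.0127
```

```bash
python3 st.py .5602 .1614 .105 106.9
```

```text
10.4167 [0.56087043 0.16152645 0.10938251] 107.05577565329956 [ 2.3e-03  7.0e-04 -1.0e+00] [ 0.02 -0.06  3.99] [ 0.03  -0.009 -0.032] 0.012686004277492727 [ 0.001  0.     0.001  0.    -0.     0.   ]
[ 0.0175  0.0028  0.0003  0.0054 -0.0001  0.0048]
```

Request:
apply_moves(targets=[0.008, 0.001, 0, 0, 0, 0.002, 0, 0.016, 0.001, 0, 0, 0, 0.002, 0, 0.02, 0.001, 0, 0, 0, 0.002, 0, 0.024, 0.001, 0, 0, 0, 0.002, 0, 0.024, 0.001, 0, 0, 0, 0.002, 0])

```text
clock: 10.83
eef_pos: [0.5609, 0.1616, 0.1042]
tool_rot: [0.569, -0.42, -0.568, -0.421]
ft_force: [-0.7, -0.0, 8.8]
grip_width: 0.013
```

```bash
python3 st.py .5602 .1614 .105 106.9
```

```text
10.8333 [0.56089692 0.16156357 0.10422797] 107.05969153790853 [ 2.3e-03  7.0e-04 -1.0e+00] [-0.66 -0.    8.78] [-0.047  0.193 -0.009] 0.012989509886674655 [ 0.001 -0.001 -0.    -0.001  0.    -0.001]
[-0.0031  0.0028  0.0002  0.0056 -0.      0.0048]
```

Request:
apply_moves(targets=[0.004, 0, 0, 0, 0, 0, 0, 0.006, 0, 0, 0, 0, 0, 0, 0.006, 0, 0, 0, 0, 0, 0])

```text
clock: 11.08
eef_pos: [0.561, 0.1616, 0.1041]
tool_rot: [0.569, -0.419, -0.568, -0.421]
ft_force: [-3.8, -0.1, 15.8]
grip_width: 0.0127
```

```bash
python3 st.py .5602 .1614 .105 106.9
```

```text
11.0833 [0.5609686  0.16158012 0.10411653] 107.05978947683398 [ 3.3e-03  9.0e-04 -1.0e+00] [-3.75 -0.12 15.82] [-0.262  0.822  0.011] 0.012709208543689416 [-0.002 -0.001  0.001 -0.001 -0.001 -0.002]
[-0.0035  0.0031  0.0002  0.0056 -0.0002  0.0068]
```

Request:
apply_moves(targets=[0.006, 0, 0, 0.1, 0, 0, 0, 0.006, 0.001, 0, 0.22, 0, 0, 0, 0.006, 0.001, -0.001, 0.34, 0, 0, 0, 0.006, 0.002, -0.001, 0.46, 0, 0, 0, 0.006, 0.002, -0.001, 0.58, 0, 0, 0, 0.006, 0.002, -0.001, 0.7, 0, 0, 0, 0.006, 0.002, -0.001, 0.8, 0, 0, 0, 0.006, 0.002, -0.001, 0.8, 0, 0, 0, 0.006, 0.002, -0.001, 0.8, 0, 0, 0])

```text
clock: 11.83
eef_pos: [0.562, 0.1615, 0.1042]
tool_rot: [-0.475, 0.523, 0.473, 0.527]
ft_force: [-3.1, -0.8, 20.8]
grip_width: 0.0134
```

```bash
python3 st.py .5602 .1614 .104 61.9;python3 col.py w8
```

```text
11.8333 [0.56201588 0.16153768 0.10418262] 84.12010454977248 [ 0.007   0.0018 -1.    ] [-3.08 -0.78 20.76] [-0.256  0.642 -0.139] 0.013368814306892155 [ 0.001 -0.    -0.     0.002  0.    -0.001]
[ 7.000e-04  7.200e-03 -1.300e-03  7.756e-01  7.600e-03  1.230e-02]
11.8333 84.12010454977248 [0.56201588 0.16153768 0.10418262] [-3.08339411 -0.77817057 20.76176675] [ 0.28   0.482  0.016  1.097 -0.     0.383]
```

View pics/w8.png

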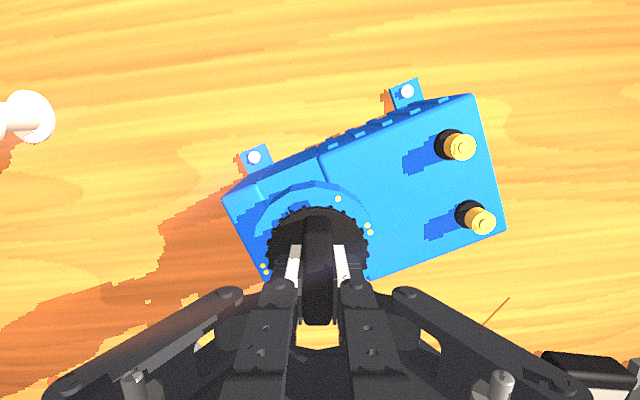

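Request:
apply_moves(targets=[-0.002, 0, 0, 0.1, 0, 0, 0, -0.002, 0.002, 0, 0.22, 0, 0, 0, -0.002, 0.004, -0.001, 0.34, 0, 0.004, 0, -0.002, 0.005, -0.001, 0.46, 0, 0.004, 0, -0.002, 0.006, -0.001, 0.58, 0, 0.004, 0, -0.002, 0.006, -0.001, 0.7, 0, 0.004, 0, -0.002, 0.006, -0.001, 0.775, 0, 0.004, 0, -0.002, 0.006, -0.001, 0.775, 0, 0.004, 0, -0.002, 0.006, -0.001, 0.775, 0, 0.004, 0])

```text
clock: 12.63
eef_pos: [0.5614, 0.1611, 0.1042]
tool_rot: [-0.364, 0.604, 0.363, 0.609]
ft_force: [-0.6, -1.7, 16.3]
grip_width: 0.013
```

```bash
python3 st.py .5602 .1614 .104 61.9;python3 col.py w9
python3 - <<'E'
from h import *
im=np.load("w9.npz")['im']
c=im[180:330,230:410]; cv2.imwrite("pics/w9z.png",np.clip(2.5*cv2.resize(c,None,fx=4,fy=4,interpolation=cv2.INTER_CUBIC),0,255).astype(np.uint8)[:,:,::-1])
im,d=bot.camera("top"); np.savez("top9.npz",im=im,d=d)
E
```

```text
12.6333 [0.56142236 0.16108731 0.10417846] 61.89989484497013 [ 0.0065  0.0017 -1.    ] [-0.65 -1.7  16.32] [-0.309 -0.033 -0.079] 0.01304456142679109 [-0.    -0.    -0.001 -0.     0.001 -0.003]
[ 0.0007  0.0049 -0.0012 -0.      0.009   0.0099]
12.6333 61.89989484497013 [0.56142236 0.16108731 0.10417846] [-0.64735025 -1.69981288 16.31905299] [ 0.28   0.481  0.014  1.097 -0.     0.77 ]
```

View pics/w9.png

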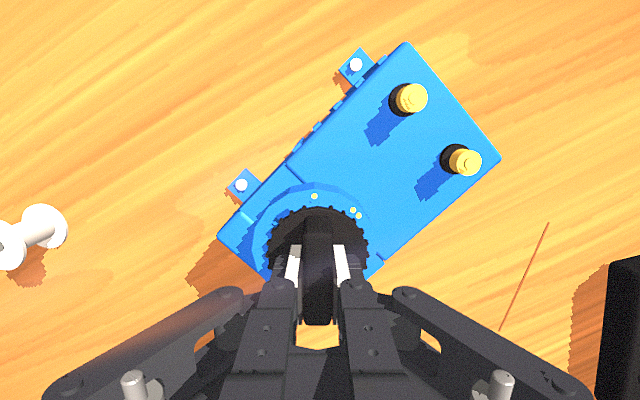

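View pics/w9z.png

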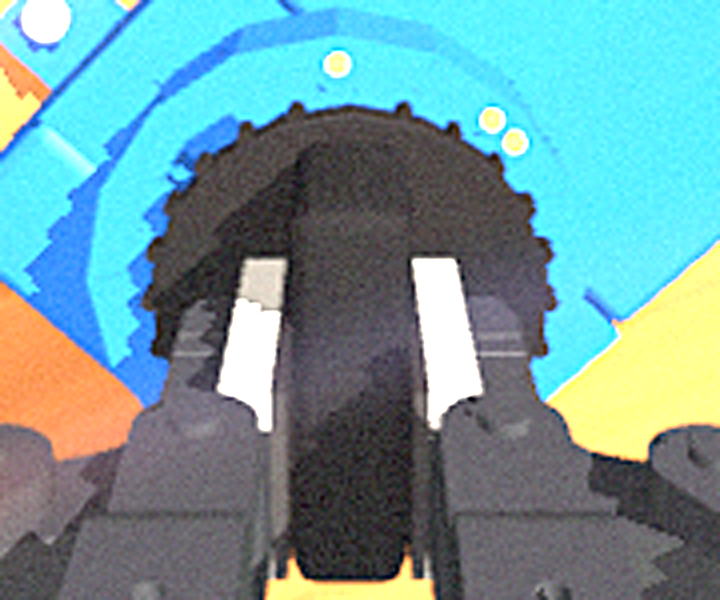

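The wing's end (about (318,212)) nearly faces the single pip at (314,196). I'll work out the remaining angle and centring from this view.

Run:
```python
from h import *
f=np.load("w9.npz"); p=bot.camera_params("wrist");T=wristT(f['p'],f['q'],p)
Ti=np.linalg.inv(np.array(p['tool_from_camera']))
P=onz(p,T,230+338/4,180+64/4,.096); print("pip",P.round(4),"expected",(np.array([.5592,.1611])-.031*np.array([np.cos(np.radians(151.9)),np.sin(np.radians(151.9))])).round(4), (np.array([.5592,.1611])+.031*np.array([np.cos(np.radians(151.9)),np.sin(np.radians(151.9))])).round(4))
a=onz(p,T,230+492/4,180+120/4,.096);b=onz(p,T,230+515/4,180+142/4,.096); L=(a+b)/2;print("lock",L.round(4))
r=R.from_quat(f['q'])
# centre from half pip H and lock L : both 31 mm from axis, 45 deg apart
H=P; m=(H+L)/2; e=(L-H)[:2]; print("chord",np.linalg.norm(e),"exp",2*.031*np.sin(np.pi/8))
n=np.array([-e[1],e[0]])/np.linalg.norm(e)
for s in(1,-1):
    C=m[:2]+s*n*.031*np.cos(np.pi/8); print("centre",C.round(4),"pip dir",np.degrees(np.arctan2(*(H[:2]-C)[::-1])))
# flange edges, z~.101
for u,v in [(150,303),(550,255),(355,108)]:
    w=onz(p,T,230+u/4,180+v/4,.101); print(w.round(4), r.inv().apply(w-f['p']).round(4))
# wing end top corners z=.129
for u,v in [(300,150),(410,150),(290,575),(412,575),(290,215),(410,215)]:
    w=onz(p,T,230+u/4,180+v/4,.129); print(r.inv().apply(w-f['p']).round(4))
X=cloud(p,T,f['d']);S=X.reshape(-1,3);
f0=np.load("top0.npz");f1=np.load("top9.npz");print(np.abs(f0['im'][215:260,285:395].astype(int)-f1['im'][215:260,285:395]).max())
```

```text
pip [0.5321 0.1759 0.096 ] expected [0.5865 0.1465] [0.5319 0.1757]
lock [0.5503 0.1907 0.096 ]
chord 0.023541400115805 exp 0.023726372806635566
centre [0.5231 0.2055] pip dir -73.2297220448665
centre [0.5593 0.1611] pip dir 151.4540655395016
[0.548 0.139 0.101] [ 0.0031  0.0015 -0.0258]
[0.5668 0.1888 0.101 ] [0.0033 0.0083 0.027 ]
[0.537  0.1757 0.101 ] [0.003  0.0285 0.0014]
[-0.025   0.0322 -0.0044]
[-0.025   0.0322  0.0069]
[-0.0248 -0.0198 -0.0063]
[-0.0247 -0.0198  0.0079]
[-0.025   0.0251 -0.0056]
[-0.0249  0.025   0.007 ]
21
```

Run:
```python
from h import *
o=bot.get_obs();print(o['clock'],o['eef_pos'],psi_of(o['tool_rot']),o['ft_force'],o['grip_width'])
print(bot.job_done())
```

```text
12.7333 [0.56142391 0.1610883  0.10416906] 61.90027522201784 [ 0.18250149 -1.38855396 16.67402595] 0.013024561899151162
the job is handed in; nothing more can be done
None
```

I handed the job in at 12.7 s with the cap still gripped, pressed fully down and turned 45° clockwise from the slots; the tool gives no verdict.

**How it went:** I pinched the cap by its wing, lifted it and lined it up with the slots using the collar's pips. I pressed it down until the height stopped changing as the push rose, then turned it in two steps.

**Last checks:**
- **Turn:** the wing points at 151.9°. The single pip's direction measured 151.5–151.9°, so the turn is within about 0.5°.
- **Pressed down:** the height held at 0.1042 m with a push of about 16 N, against about 9 N for the spring. I could not see the cell's travel directly.
- **Grip and tilt:** the opening is 13 mm, with the 14 mm wing between the pads. The tool leans about 0.007 rad.
- **Bystanders:** the valve and former looked unchanged in the top picture. I did not compare the transformer, but nothing went near it.

**Disagreement:** the last wrist picture put the cap about 2 mm off the collar's axis. My earlier estimate was under 1 mm. The 4 mm limit still holds, and the bore allows only about 2 mm, so I left it. The sideways force was under 2 N.

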